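# Brake lever check on the cash trolley handle

## Robot

A 6-joint arm with a two-finger parallel gripper is mounted at the origin on the work surface. World frame = base frame: x ahead of the robot, y to its left, z up, the work surface at z = 0. Lengths are in m, angles in rad, forces in N, time in s.
With the tool pointing down it reaches from about 0.35 to 0.975 m from the base axis. Payload 4.9 kg.
Tool frame: the origin (TCP) lies at the very end of the fingers, on their centre line; the grasp point (between the pads) lies 19 mm behind it; z points along the fingers, y is the line along which they close (so a half turn about z gives the same grasp; the last joint's range is limited). The gripper opens to 85 mm and grips with 20 to 120 N. Pads are 22 mm wide; open, the fingers measure 114 mm over their backs; the gripper's body (76 mm by 85 mm) begins 54 mm behind the grasp point. The pads swing forward as they close: fully open they stand 13 mm farther back than shut.
Start: joints at [-1.413, 0.053, 1.613, -0, 1.476, -0.119], TCP at [0.171, -0.601, 0.193] pointing down, gripper open.
Joint ranges: [-3.01, 3.01], [-1.01, 2.22], [0.06, 2.58], [-1.02, 4.17], [0.09, 2.62], [-3.14, 3.14]. Speed limits (rad/s): [2.57, 2.57, 3.14, 3.14, 3.14, 3.14].

## Interface

Orientations are given as a rotation vector (axis times angle).
In Python, from station import ctrl gives the robot as it stands.
- The arm moves only by the tool jog_arm, never from a script. Its argument "plan" is a list of rows, each a list of 7 numbers: the shift along the tool's x, y, z in units of 0.02 m (1.0 is 0.02 m), then the turn, a rotation vector about the tool's x, y, z in units of 45 degrees (1.0 is 45 degrees), then the opening, from -1 (shut) to 1 (fully open). A call has 1 to 8 rows; each row shifts and turns the commanded pose from where the row before left it, along the tool's axes as they then stand; what a row does not reach is not made up. A row lasts 1/10 s, in which the tool goes at most 50 mm and 8.59 degrees, less where a joint would pass 70% of its speed; a pose out of reach is approached as far as the arm can. A call with a number of a shift or a turn outside -1 to 1 is refused whole. A call with a gripper value outside its range is refused whole. The fingers move at their own pace and stop on an object; "grip_force" is the grip in N (left out, the last holds). Time passes only in rows, so rows that do not move let the fingers close. It gives the time, the measured TCP pose, the force, the opening and the grip force at its end, in the units of the state.
- ctrl.get_obs(): the state, without advancing time (a new reading comes with each control period).
- ctrl.get_image(name): name is "scene" or "top" or "wrist"; returns (picture, depth): 384x512x3 uint8, red, green, blue; 384x512 float32, m along the optical axis (not along the pixel's ray), 0 where there is no reading.
- ctrl.camera_info(name): a dict with "camera_matrix" (3x3 intrinsics, pixels), "k1" (the pictures are not rectified: a ray, as slopes to the right and down, at radius r is drawn at 1 + k1 r^2 times it, then the intrinsics apply), "rvec" (rotation vector, rad) and "tvec" (3), from world to camera coordinates, as OpenCV has them; the wrist camera has in their place "T_tool_cam" (4x4, takes a point from camera to tool coordinates, whose origin is the TCP and whose axes are the flange's). Camera axes: x right, y down, z forward; pixel columns grow to the right and rows downward; lengths in m; the calibration is good to about 2 mm. A picture is of the moment at which its call begins: read the wrist's pose just before it. camera_info takes no time and is no camera call.
- ctrl.finish_job(): hands the job in; it is judged then, once.
The state is a dict: "t": time; "q": joint angles; "dq": joint speeds; "effort": joint torques, N m; "tool_pos": TCP position; "tool_rot": TCP orientation; "contact_force": force on the tool from outside, world axes, zero at the start; "wrist_torque": the same for the moment, N m; "opening": finger opening in m; "grip_force": force on a finger pad.
Only numpy, scipy, OpenCV 4.12 (cv2) and the standard library are available. Lean on these libraries where they do the work, as an engineer would, in place of code of your own. Each camera call takes 0.05 s, during which the arm holds its last target. There are 200 camera calls.

## Task

Check the brake lever of the cash trolley's push handle: with the outside of the fingers, press the red lever in towards the bar until it stops, let it spring all the way back out, then press it in to its stop once more. The program finishes while still holding the lever in against its stop, so that the gap left to the bar can be seen. Do not force the lever, do not take it or the bar between the fingers or touch the bar, and leave the tumbler, phone and stamp where they stand.

Things in the scene. Friction and masses are not known exactly. Their poses are not given: they have to be found in the camera images.
- handle: Grey service stand fixed to the desk, at varying places and yaws: base plate 110 x 300 x 12 mm, two posts 36 x 18 mm, 115 mm tall, 125 mm either side of the middle. Origin: centre of the plate's underside, on the desk. y axis along the bar; x axis from the lever side to the bar, so the lever is pressed in along +x.
- bar: Fixed level push bar: steel tube 28 mm thick, 290 mm long, with black rubber grip 32 mm thick; near its +y end a black clamp (40 x 24 x 36 mm, 90 mm from the middle) with the lever's lug. Origin: middle of the bar, on its axis, 105 mm above the desk; axes as the stand's. Nothing of the handle is higher than 125 mm above the desk.
- press_point (a point): The place to press on the red lever: on its flat outer face (away from the bar), mid height (105 mm above the desk), 115 mm from the pivot. x axis into the blade, towards the bar; y along it to the pivot; z up. The end ball, centred 43 mm along -y from here, stands 6 mm proud of the face.
- lever: Red brake lever: flat blade 12 mm thick, 24 mm high, from the pivot to a 26 mm ball centred 158 mm from it at the free end. Origin: on the upright pivot axis, 105 mm above the desk. The blade runs along its -y; x points to the bar, z up.
- brake_lever (a joint): Lever turn about its upright pivot at x -35, y +90 mm in the stand's frame; grows anticlockwise from above. 0 rad: fully out, splayed 0.26 rad from the bar. 0.26: firm stop, parallel to the bar, 13 mm short of the grip. The press point lies 6 mm outside the pivot's line and moves 30 mm. Spring: 2 N at first, 6 N at the stop there; it returns the lever.
- tumbler: Tan steel drinking tumbler with steel lid, 68 mm across, 150 mm tall, loose, to be left alone. Origin: centre of its underside.
- phone: Black phone lying screen up, 75 x 155 x 9 mm (x, y, z), loose, on the lever side of the stand, to be left alone. Origin: centre of its underside.
- stamp: Wooden hand stamp standing upright, 40 mm across at the foot, 78 mm tall, loose, to be left alone. Origin: centre of its underside.

How it is judged:
On the way, in this order (a step that is already met when the one before it is completed fails the run):
1. the fingers press the lever in to its stop (value of joint brake_lever above 0.23 rad and contact force between the fingers and lever above 1.5 N), for 0.2 s.
2. the lever is let all the way back out (value of joint brake_lever below 0.03 rad), for 0.1 s.
At the end, for the whole second after the job is handed in: After one full press and a full release (under 0.03 rad), the lever is again held in against its stop (beyond 0.23 of 0.26 rad) by the fingers, pushing on the blade with more than 1.5 N; tumbler, phone and stamp are within 20 mm of where they started (all of step 1 and distance of each of tumbler, phone, stamp from where it was at the start of the episode below 0.02 m); the arm keeps its last pose, push and grip.
It fails at once if the lever is forced: the robot pushes it with more than 40 N (contact force between any of the fingers, the arm and lever above 40 N).
It fails at once if the lever is taken between the fingers instead of being pressed with their outside (contact force between the fingers and lever above 1 N and x of the grasp point in the frame of press_point above 0.004 m).
It fails at once if the robot touches the bar (contact force between any of the fingers, the arm and bar above 1 N).
It fails at once if the tumbler, phone or stamp is shifted or lifted more than 20 mm, or tipped (distance of any of tumbler, phone, stamp from where it was at the start of the episode above 0.02 m or angle between any of tumbler, stamp's own z axis and vertical above 0.35 rad).
It also fails if it takes over 38 s, if anything falls off the work surface, if the arm or the gripper's body presses on something with over 40 N, if the wrist force passes 120 N, or if a joint passes its speed limit or range.

## Working session

There is one attempt and no reset: what is moved stays moved. The work goes in short steps, Python scripts to look and compute and a tool call to move; the robot and the scene stay as the last step left them, time stands still between calls to the robot, and variables do not carry over. Pictures are saved under pics/ and viewed, at most 10 in all, crops included, and the job is handed in when it is done.

Besides the shell and the picture viewer there is one more tool, called after "Request:" by a JSON object that holds its "op" and its "data". jog_arm: Moves the arm, as the interface text tells. Shifts and turns lie within -1 to 1; 1 stands for 0.02 m of shift or 45 degrees of turn. Its arguments: {"type":"object","properties":{"plan":{"type":"array"},"grip_force":{"type":"number"}},"required":["plan"]}

```bash
mkdir -p pics; cat > h.py <<'E'
import numpy as np, cv2
from scipy.spatial.transform import Rotation as R
from station import ctrl
def cam(n,o=None):
    i=ctrl.camera_info(n);K=np.array(i["camera_matrix"]);k=i["k1"]
    if "rvec" in i:
        Rm=R.from_rotvec(np.ravel(i["rvec"])).as_matrix();t=np.ravel(i["tvec"]);return K,k,Rm.T,-Rm.T@t
    T=np.array(i["T_tool_cam"]);Rt=R.from_rotvec(o["tool_rot"]).as_matrix()
    return K,k,Rt@T[:3,:3],Rt@T[:3,3]+np.array(o["tool_pos"])
def pts(c,uv,d):
    K,k,Rw,p=c;s=cv2.undistortPoints(np.float64(uv).reshape(-1,1,2),K,np.array([k,0,0,0.])).reshape(-1,2)
    return (np.c_[s,np.ones(len(s))]*np.ravel(d)[:,None])@Rw.T+p
def onz(c,uv,z):
    a=pts(c,uv,np.ones(len(np.reshape(uv,(-1,2)))));v=a-c[3];return c[3]+v*((z-c[3][2])/v[:,2])[:,None]
def red(im):
    h=cv2.cvtColor(im,cv2.COLOR_RGB2HSV);return ((h[...,0]<8)|(h[...,0]>172))&(h[...,1]>140)&(h[...,2]>60)
E
python3 - <<'E'
from h import *
o=ctrl.get_obs();print({k:np.round(v,3).tolist() for k,v in o.items()})
a=[]
for n in ("top","scene"):
    im,d=ctrl.get_image(n);np.savez(f"{n}.npz",im=im,d=d);a.append(im)
    c=cam(n);m=red(im)&(d>0);v,u=np.nonzero(m);p=pts(c,np.c_[u,v],d[m]);print(n,len(u),c[3].round(3),np.c_[u,v].min(0),np.c_[u,v].max(0),p.min(0).round(3),p.max(0).round(3))
cv2.imwrite("pics/a.png",cv2.resize(np.vstack(a),None,fx=.78,fy=.78)[...,::-1])
E
```

```text
{'t': 0.0, 'q': [-1.413, 0.053, 1.614, 0.0, 1.476, -0.119], 'dq': [-0.0, 0.001, -0.002, 0.002, 0.001, 0.001], 'effort': [-0.0, -39.368, -37.017, -0.0, 0.007, 0.0], 'tool_pos': [0.171, -0.601, 0.192], 'tool_rot': [-3.109, -0.433, 0.0], 'contact_force': [-0.051, 0.39, 0.493], 'wrist_torque': [-0.007, 0.043, -0.023], 'grip_force': 0.0, 'opening': 0.085}
top 338 [0.475 0.048 1.231] [283 170] [340 207] [ 0.544 -0.162  0.01 ] [ 0.645 -0.021  0.12 ]
scene 483 [1.306 0.061 0.828] [164   0] [430 205] [-0.604 -0.369 -0.003] [0.63  0.661 0.304]
```

View pics/a.png

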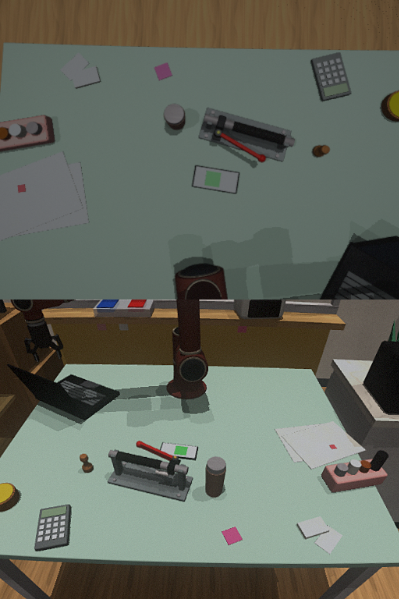

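```bash
python3 - <<'E'
from h import *
for n in ("top","scene"):
    z=np.load(n+".npz");im,d=z["im"],z["d"];c=cam(n)
    m=red(im)&(d>0);v,u=np.nonzero(m);P=pts(c,np.c_[u,v],d[m])
    k=(P[:,2]>.08)&(P[:,2]<.135)&(abs(P[:,0]-.6)<.15)&(abs(P[:,1]+.1)<.15);uv=np.c_[u,v][k];Q=P[k];print(n,k.sum())
    # ball vs blade: long axis in plane z=.105(side)/.117(top)
    W=onz(c,uv,.115)[:,:2];(l,)=[cv2.fitLine(np.float32(W),cv2.DIST_HUBER,0,.01,.01).ravel()]
    s=(W-l[2:])@l[:2];print(" line",l.round(3),"ends",(l[2:]+l[:2]*s.min()).round(3),(l[2:]+l[:2]*s.max()).round(3),"z med/90%",np.percentile(Q[:,2],[50,90]).round(3))
    # grip: dark points high
    vv,uu=np.mgrid[:384,:512];A=pts(c,np.c_[uu.ravel(),vv.ravel()],d.ravel())
    I=im.reshape(-1,3)
    b=(A[:,2]>.108)&(A[:,2]<.128)&(abs(A[:,0]-.62)<.14)&(abs(A[:,1]+.09)<.15)&(I.max(1)<70)
    g=cv2.fitLine(np.float32(A[b,:2]),cv2.DIST_HUBER,0,.01,.01).ravel();s=(A[b,:2]-g[2:])@g[:2]
    print(" grip",b.sum(),g.round(3),"ang",np.degrees(np.arctan2(-g[0],-g[1]) if g[1]<0 else np.arctan2(g[0],g[1])).round(2),np.percentile(s,[1,99]).round(3),"zmed",np.median(A[b,2]).round(3))
    # base plate
    b=(A[:,2]>.006)&(A[:,2]<.02)&(abs(A[:,0]-.62)<.16)&(abs(A[:,1]+.09)<.2)
    mm=b.reshape(384,512).astype(np.uint8);
    r=cv2.minAreaRect(np.float32(A[b,:2]));print(" plate",b.sum(),r)
z=np.load("top.npz");cv2.imwrite("pics/b.png",cv2.resize(z["im"][110:260,190:440],None,fx=3.2,fy=3.2,interpolation=2)[...,::-1])
E
```

```text
top 332
 line [ 0.488  0.873  0.584 -0.095] ends [ 0.549 -0.158] [ 0.626 -0.021] z med/90% [0.115 0.118]
 grip 1221 [ 0.219  0.976  0.637 -0.106] ang 12.68 [-0.123  0.138] zmed 0.118
 plate 3723 ((0.6189318299293518, -0.08090431988239288), (0.31769758462905884, 0.38058650493621826), 1.151268482208252)
scene 213
 line [ 0.471  0.882  0.594 -0.085] ends [ 0.554 -0.159] [ 0.627 -0.024] z med/90% [0.116 0.118]
 grip 804 [ 0.21   0.978  0.651 -0.108] ang 12.11 [-0.118  0.127] zmed 0.118
 plate 3327 ((0.6118909120559692, -0.0918312817811966), (0.2915373742580414, 0.36323219537734985), 10.270779609680176)
```

View pics/b.png

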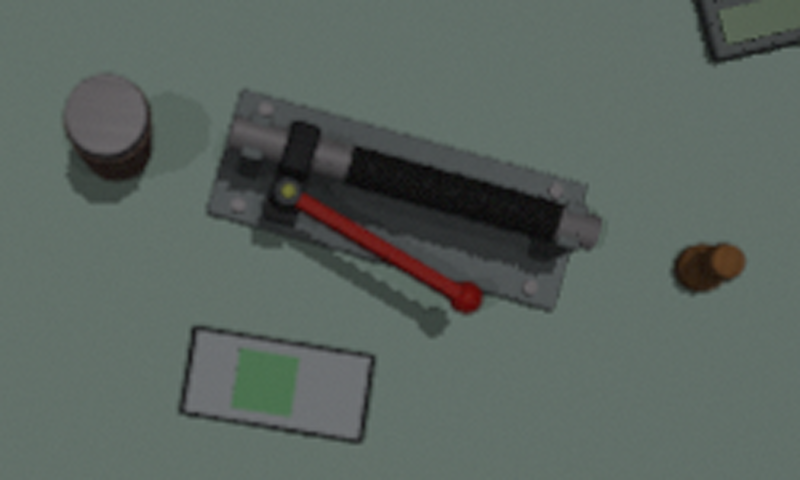

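The crop shows the pivot bolt at (289,190), ball at (466,297), grip from (352,165) to (562,218); the phone lies below, the tumbler left, the stamp right, all clear of the press spot.

```bash
python3 - <<'E'
from h import *
c=cam("top");f=lambda u,v,z:onz(c,[[190+u/3.2,110+v/3.2]],z)[0][:2]
ball=f(466,297,.107);piv=f(289,190,.122);g=f(352,165,.108)-f(562,218,.108)
L=piv-ball;th=np.arctan2(L[0],L[1]);tg=np.arctan2(g[0],g[1])
print("ball",ball,"piv",piv,"len",np.linalg.norm(L),"lever deg",np.degrees(th),"bar deg",np.degrees(tg))
y=L/np.linalg.norm(L);x=np.array([y[1],-y[0]])
pp=ball+.043*y-.006*x+0*x   # face is 6 mm outside ball line
print("press pt",pp,"x",x)
o=ctrl.get_obs();Rt=R.from_rotvec(o["tool_rot"]).as_matrix();print(Rt.round(3))
# mid-stroke blade normal
s=pp-(.011+.03)*x;d=np.r_[s,.20]-o["tool_pos"];print("standoff",s,"delta",d)
E
```

```text
ball [ 0.5540677 -0.1510882] piv [ 0.63100816 -0.01368641] len 0.15747725669196289 lever deg 29.247384349005216 bar deg 13.011194171243424
press pt [ 0.56984159 -0.11063842] x [ 0.87251831 -0.48858141]
[[ 0.962  0.273 -0.   ]
 [ 0.273 -0.962  0.002]
 [ 0.    -0.002 -1.   ]]
standoff [ 0.53406834 -0.09060659] delta [0.3633814  0.50995437 0.0083418 ]
```

```bash
python3 - <<'E'
from h import *
a=np.array([.171,-.601]);b=np.array([.534,-.09]);L=np.linalg.norm(b-a);u=(b-a)/L;w=np.array([-u[1],u[0]])
for n in ("top","scene"):
    z=np.load(n+".npz");d=z["d"];c=cam(n);v,x=np.nonzero(d>0);A=pts(c,np.c_[x,v],d[v,x])
    s=(A[:,:2]-a)@u;t=(A[:,:2]-a)@w
    for s0 in np.arange(-.1,L+.05,.08):
        k=(s>s0)&(s<s0+.08)&(abs(t)<.1);print(n,round(s0,2),k.sum(),A[k,2].max().round(3) if k.any() else None)
E
```

```text
top -0.1 8 0.022
top -0.02 1291 0.071
top 0.06 2331 0.17
top 0.14 3443 0.227
top 0.22 2453 0.007
top 0.3 2406 0.007
top 0.38 2341 0.007
top 0.46 2298 0.016
top 0.54 2244 0.119
top 0.62 2442 0.125
scene -0.1 808 0.403
scene -0.02 2603 0.519
scene 0.06 1542 0.515
scene 0.14 1276 0.506
scene 0.22 801 0.006
scene 0.3 864 0.006
scene 0.38 898 0.005
scene 0.46 624 0.01
scene 0.54 667 0.121
scene 0.62 896 0.122
```

Request:
{"op": "jog_arm", "data": {"plan": [[0,0,-1,0,0,0,-1],[0,0,-1,0,0,0,-1],[0,0,-1,0,0,0,-1],[0,0,-1,0,0,0,-1],[0,0,-1,0,0,0.19,-1],[0,0,-1,0,0,0.19,-1],[0,0,-0.5,0,0,0.19,-1],[0,0,0,0,0,0.19,-1]], "grip_force": 20}}

```text
t: 0.9
tool_pos: [0.1709, -0.6019, 0.325]
tool_rot: [3.097, -0.51, 0.002]
contact_force: [0.2, -1.4, 0.8]
opening: -0.0003
grip_force: 0.0
```

Request:
{"op": "jog_arm", "data": {"plan": [[0.3,-1,0,0,0,0,-1],[0.3,-1,0,0,0,0,-1],[0.3,-1,0,0,0,0,-1],[0.3,-1,0,0,0,0,-1],[0.3,-1,0,0,0,0,-1],[0.3,-1,0,0,0,0,-1],[0.3,-1,0,0,0,0,-1],[0.3,-1,0,0,0,0,-1]]}}

```text
t: 1.7
tool_pos: [0.2677, -0.4628, 0.3229]
tool_rot: [3.101, -0.5, 0.0]
contact_force: [0.2, -0.9, 0.6]
opening: 0.0005
grip_force: 0.0
```

Request:
{"op": "jog_arm", "data": {"plan": [[0.3,-1,0,0,0,0,-1],[0.3,-1,0,0,0,0,-1],[0.3,-1,0,0,0,0,-1],[0.3,-1,0,0,0,0,-1],[0.3,-1,0,0,0,0,-1],[0.3,-1,0,0,0,0,-1],[0.3,-1,0,0,0,0,-1],[0.3,-1,0,0,0,0,-1]]}}

```text
t: 2.5
tool_pos: [0.3633, -0.326, 0.3229]
tool_rot: [3.101, -0.5, 0.001]
contact_force: [-0.2, -0.3, 0.5]
opening: 0.0002
grip_force: 0.0
```

Request:
{"op": "jog_arm", "data": {"plan": [[0.3,-1,0,0,0,0,-1],[0.3,-1,0,0,0,0,-1],[0.3,-1,0,0,0,0,-1],[0.3,-1,0,0,0,0,-1],[0.3,-1,0,0,0,0,-1],[0.3,-1,0,0,0,0,-1],[0.3,-1,0,0,0,0,-1],[0.3,-1,0,0,0,0,-1]]}}

```text
t: 3.3
tool_pos: [0.4589, -0.1891, 0.3229]
tool_rot: [3.101, -0.5, 0.001]
contact_force: [0.2, 0.4, -0.0]
opening: 0.0001
grip_force: 0.0
```

Request:
{"op": "jog_arm", "data": {"plan": [[0.3,-1,0,0,0,0,-1],[0.3,-1,0,0,0,0,-1],[0.3,-1,0,0,0,0,-1],[0.3,-1,0,0,0,0,-1],[0.3,-1,0.5,0,0,0,-1],[0.3,-1,1,0,0,0,-1],[0,0,0.5,0,0,0,-1],[0,0,0,0,0,0,-1]]}}

```text
t: 4.1
tool_pos: [0.5292, -0.0873, 0.2806]
tool_rot: [-3.102, 0.499, 0.006]
contact_force: [-0.7, 0.2, 0.9]
opening: 0.0003
grip_force: 0.0
```

```bash
python3 - <<'E'
from h import *
o=ctrl.get_obs();im,d=ctrl.get_image("wrist");c=cam("wrist",o);print(o["tool_pos"],c[3])
m=red(im)&(d>0);v,u=np.nonzero(m);P=pts(c,np.c_[u,v],d[m]);k=(P[:,2]>.08)&(P[:,2]<.13);uv=np.c_[u,v][k]
W=onz(c,uv,.117)[:,:2];l=cv2.fitLine(np.float32(W),cv2.DIST_HUBER,0,.01,.01).ravel();s=(W-l[2:])@l[:2]
print(k.sum(),l.round(4),np.degrees(np.arctan2(l[0],l[1])),(l[2:]+l[:2]*s.min()).round(4),(l[2:]+l[:2]*s.max()).round(4),np.percentile(P[k,2],[50,90]))
cv2.imwrite("pics/c.png",im[...,::-1])
E
```

```text
[ 0.52919082 -0.08733066  0.28058249] [ 0.59611359 -0.11038713  0.46188568]
2134 [ 0.4848  0.8746  0.5854 -0.0945] 29.00257 [ 0.5488 -0.1604] [ 0.6255 -0.0221] [0.11708678 0.11828524]
```

View pics/c.png

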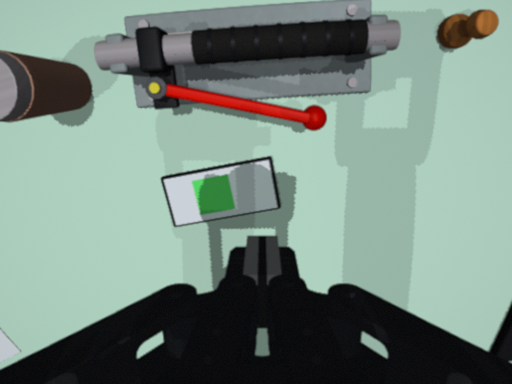

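The wrist view shows the lever from bolt (155,88) to ball (315,117), bar above, phone at (220,190), stamp and tumbler to the sides; it agrees with the top view within about 2 mm. Descending.

Request:
{"op": "jog_arm", "data": {"plan": [[0,0,1,0,0,0,-1],[0,0,1,0,0,0,-1],[0,0,1,0,0,0,-1],[0,0,1,0,0,0,-1],[0,0,1,0,0,0,-1],[0,0,1,0,0,0,-1],[0,0,1,0,0,0,-1],[0,0,1,0,0,0,-1]]}}

```text
t: 4.95
tool_pos: [0.5309, -0.0894, 0.1237]
tool_rot: [3.1, -0.503, 0.004]
contact_force: [0.7, -0.0, 1.1]
opening: -0.0
grip_force: 0.0
```

Request:
{"op": "jog_arm", "data": {"plan": [[0,0,0.8,0,0,0,-1],[0,0,0.8,0,0,0,-1],[0,0,0,0,0,0,-1],[0,0,0,0,0,0,-1]]}}

```text
t: 5.35
tool_pos: [0.5306, -0.0885, 0.0911]
tool_rot: [3.101, -0.501, 0.0]
contact_force: [0.2, -0.7, -0.1]
opening: 0.0001
grip_force: 0.0
```

Request:
{"op": "jog_arm", "data": {"plan": [[0.5,0.1,0,0,0,0,-1],[0.5,0.1,0,0,0,0,-1],[0.4,0.1,0,0,0,0,-1],[0.3,0.05,0,0,0,0,-1],[0.2,0.05,0,0,0,0,-1],[0,0,0,0,0,0,-1]]}}

```text
t: 5.95
tool_pos: [0.5645, -0.1082, 0.0908]
tool_rot: [3.101, -0.501, -0.0]
contact_force: [1.2, -0.2, 0.6]
opening: -0.0
grip_force: 0.0
```

Request:
{"op": "jog_arm", "data": {"plan": [[0.2,0.05,0,0,0,0,-1],[0.2,0.05,0,0,0,0,-1],[0.2,0.05,0,0,0,0,-1],[0,0,0,0,0,0,-1]]}}

```text
t: 6.35
tool_pos: [0.5749, -0.1148, 0.0909]
tool_rot: [3.101, -0.501, 0.001]
contact_force: [0.1, -0.3, -0.6]
opening: -0.0001
grip_force: 0.0
```

```bash
cat >> h.py <<'E'
def look(save=None):
    o=ctrl.get_obs();im,d=ctrl.get_image("wrist");c=cam("wrist",o)
    m=red(im)&(d>0);v,u=np.nonzero(m);P=pts(c,np.c_[u,v],d[m]);k=(P[:,2]>.08)&(P[:,2]<.13)
    W=onz(c,np.c_[u,v][k],.117)[:,:2];l=cv2.fitLine(np.float32(W),cv2.DIST_HUBER,0,.01,.01).ravel()
    print("lever deg",np.degrees(np.arctan2(l[0],l[1])).round(2),l.round(4),k.sum(),o["tool_pos"],o["contact_force"])
    if save: cv2.imwrite(save,im[...,::-1])
E
python3 -c "
from h import *
look('pics/d.png')"
```

```text
lever deg 28.57 [ 0.4783  0.8782  0.5915 -0.0923] 10142 [ 0.57486474 -0.1147759   0.09092118] [ 0.14001162 -0.3032796  -0.60971818]
```

View pics/d.png

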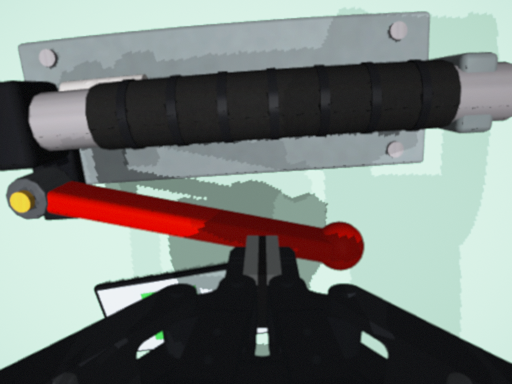

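```bash
python3 - <<'E'
from h import *
o=ctrl.get_obs();im,d=ctrl.get_image("wrist");c=cam("wrist",o);K,k,Rw,p=c
def proj(X):
    return cv2.projectPoints(np.float64(X).reshape(-1,1,3),cv2.Rodrigues(Rw.T)[0],-Rw.T@p,K,np.array([k,0,0,0.]))[0].reshape(-1,2)
print("cam",p,"axis",Rw[:,2]);print(proj([o["tool_pos"]]))
Rt=R.from_rotvec(o["tool_rot"]).as_matrix()
for r in range(215,300,5): print(r,[ (d[r,q].round(3),((pts(c,[[q,r]],[d[r,q]])[0]-o["tool_pos"])@Rt).round(3).tolist()) for q in (235,255,285)])
E
```

```text
cam [ 0.64079672 -0.13763493  0.27241775] axis [-0.26654661  0.08833378 -0.95976562]
[[259.98240104 220.38125741]]
215 [(np.float32(0.181), [0.007, -0.013, -0.011]), (np.float32(0.186), [0.006, -0.003, -0.007]), (np.float32(0.288), [-0.03, 0.02, 0.09])]
220 [(np.float32(0.174), [0.008, -0.012, -0.019]), (np.float32(0.179), [0.006, -0.003, -0.014]), (np.float32(0.29), [-0.035, 0.021, 0.09])]
225 [(np.float32(0.169), [0.007, -0.012, -0.024]), (np.float32(0.173), [0.005, -0.002, -0.02]), (np.float32(0.181), [0.002, 0.013, -0.012])]
230 [(np.float32(0.168), [0.005, -0.012, -0.026]), (np.float32(0.169), [0.005, -0.002, -0.025]), (np.float32(0.174), [0.003, 0.013, -0.02])]
235 [(np.float32(0.167), [0.003, -0.012, -0.027]), (np.float32(0.0), [0.07, 0.001, -0.182]), (np.float32(0.169), [0.002, 0.012, -0.026])]
240 [(np.float32(0.168), [0.0, -0.012, -0.027]), (np.float32(0.144), [0.01, -0.002, -0.049]), (np.float32(0.168), [0.0, 0.012, -0.027])]
245 [(np.float32(0.17), [-0.003, -0.012, -0.026]), (np.float32(0.14), [0.01, -0.002, -0.053]), (np.float32(0.168), [-0.002, 0.012, -0.027])]
250 [(np
[... 692 characters left out ...]
75 [(np.float32(0.115), [0.011, -0.008, -0.079]), (np.float32(0.119), [0.009, -0.001, -0.076]), (np.float32(0.116), [0.011, 0.009, -0.079])]
280 [(np.float32(0.11), [0.012, -0.008, -0.084]), (np.float32(0.118), [0.008, -0.001, -0.077]), (np.float32(0.109), [0.013, 0.008, -0.085])]
285 [(np.float32(0.108), [0.012, -0.007, -0.086]), (np.float32(0.11), [0.011, -0.001, -0.085]), (np.float32(0.109), [0.011, 0.008, -0.085])]
290 [(np.float32(0.107), [0.01, -0.007, -0.087]), (np.float32(0.11), [0.009, -0.001, -0.085]), (np.float32(0.107), [0.01, 0.008, -0.087])]
295 [(np.float32(0.105), [0.01, -0.007, -0.09]), (np.float32(0.111), [0.007, -0.001, -0.085]), (np.float32(0.104), [0.011, 0.008, -0.09])]
```

The wrist view shows the fingertip end at (262,237), about 49 mm behind the stated TCP and above the blade, with the lever (25,200)–(340,245) unmoved. I'll check with the scene camera.

```bash
python3 - <<'E'
from h import *
o=ctrl.get_obs();im,d=ctrl.get_image("scene");c=cam("scene");K,k,Rw,p=c
t=o["tool_pos"];Rt=R.from_rotvec(o["tool_rot"]).as_matrix()
X=[t+Rt@np.array([0,0,-z]) for z in (0,.02,.049,.073)]
uv=cv2.projectPoints(np.float64(X).reshape(-1,1,3),cv2.Rodrigues(Rw.T)[0],-Rw.T@p,K,np.array([k,0,0,0.]))[0].reshape(-1,2);print(uv.round(1))
u0,v0=uv[0].astype(int);u0-=70;v0-=85
cv2.imwrite("pics/e.png",cv2.resize(im[v0:v0+120,u0:u0+140],None,fx=5,fy=5,interpolation=2)[...,::-1]);print(u0,v0)
E
```

```text
[[190.5 194. ]
 [189.8 189. ]
 [188.7 181.5]
 [187.8 175.1]]
120 108
```

View pics/e.png

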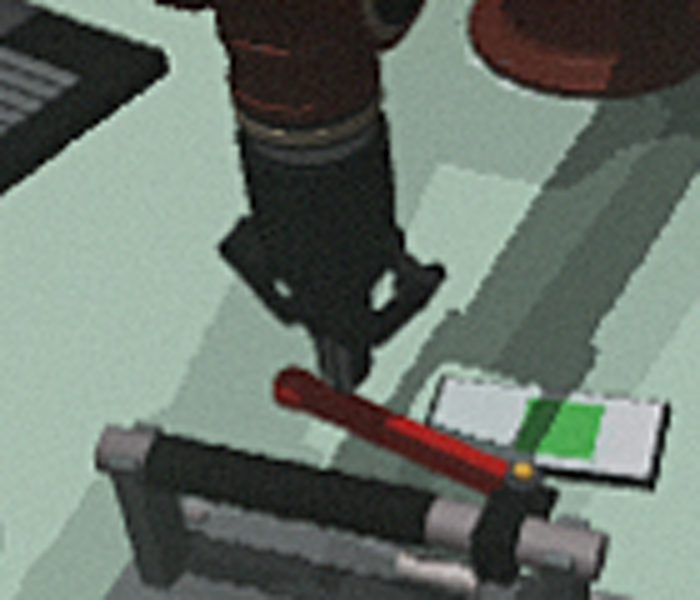

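The scene crop also shows the finger ends stopping near (345,390), above/behind the blade's top edge, higher than the nominal TCP at (352,430). With no force and an unmoved lever, the fingers evidently end about 45 mm short of the reported TCP. Back off and go lower.

Request:
{"op": "jog_arm", "data": {"plan": [[-1,0,0,0,0,0,-1],[-1,-0.3,0,0,0,0,-1],[-0.5,-0.3,0,0,0,0,-1],[0,0,0.5,0,0,0,-1],[0,0,0.5,0,0,0,-1],[0,0,0.5,0,0,0,-1],[0,0,0.5,0,0,0,-1],[0,0,0,0,0,0,-1]]}}

```text
t: 7.3
tool_pos: [0.5293, -0.0871, 0.0481]
tool_rot: [-3.101, 0.501, 0.007]
contact_force: [-0.9, -0.4, -1.2]
opening: -0.0001
grip_force: 0.0
```

```bash
python3 - <<'E'
from h import *
look('pics/f.png')
o=ctrl.get_obs();im,d=ctrl.get_image("wrist");c=cam("wrist",o);Rt=R.from_rotvec(o["tool_rot"]).as_matrix();t=np.array(o["tool_pos"])
for q in (255,269):
  for r in range(195,260,6): print(q,r,im[r,q],d[r,q].round(3),((pts(c,[[q,r]],[d[r,q]])[0]-t)@Rt).round(3))
E
```

```text
lever deg 28.93 [ 0.4838  0.8752  0.5855 -0.0963] 18514 [ 0.52928744 -0.08709179  0.0481011 ] [-0.85740949 -0.39785736 -1.18658223]
255 195 [118 141 130] 0.241 [ 0.    -0.004  0.049]
255 201 [118 139 129] 0.242 [-0.004 -0.004  0.049]
255 207 [119 140 130] 0.242 [-0.009 -0.004  0.048]
255 213 [119 140 130] 0.243 [-0.013 -0.004  0.048]
255 219 [119 141 130] 0.0 [ 0.07   0.001 -0.182]
255 225 [10 14 14] 0.239 [-0.02  -0.004  0.042]
255 231 [142 157 157] 0.238 [-0.023 -0.004  0.039]
255 237 [67 69 70] 0.147 [ 0.01  -0.002 -0.046]
255 243 [70 72 72] 0.142 [ 0.01  -0.002 -0.052]
255 249 [67 70 71] 0.137 [ 0.01  -0.002 -0.057]
255 255 [69 72 73] 0.132 [ 0.01  -0.002 -0.062]
269 195 [118 140 130] 0.24 [0.    0.006 0.048]
269 201 [117 139 129] 0.241 [-0.004  0.006  0.048]
269 207 [119 141 130] 0.243 [-0.009  0.006  0.049]
269 213 [120 141 130] 0.244 [-0.013  0.006  0.048]
269 219 [80 95 87] 0.246 [-0.018  0.006  0.049]
269 225 [14 15 17] 0.237 [-0.019  0.006  0.04 ]
269 231 [147 162 162] 0.238 [-0.023  0.006  0.039]
269 237 [68 70 71] 0.149 [ 0.009  0.004 -0.044]
269 243 [68 71 72] 0.143 [ 0.01   0.004 -0.051]
269 249 [69 71 72] 0.137 [ 0.01   0.004 -0.057]
269 255 [68 71 72] 0.131 [ 0.01   0.004 -0.063]
```

View pics/f.png

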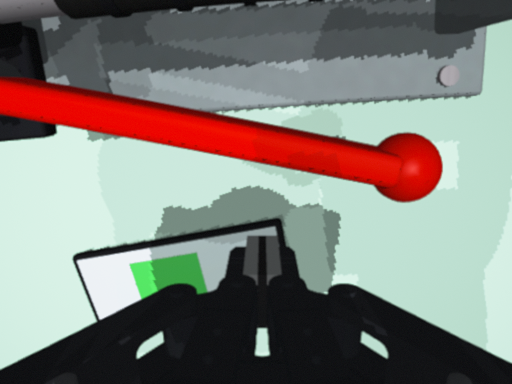

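The tips are at (262,235), 45 mm behind the TCP, now level with the blade and about 30 mm outside it. Lower 4 mm more and press.

Request:
{"op": "jog_arm", "data": {"plan": [[0.4,0.1,0.2,0,0,0,-1],[0.4,0.1,0,0,0,0,-1],[0.4,0.1,0,0,0,0,-1],[0.3,0.05,0,0,0,0,-1],[0.3,0.05,0,0,0,0,-1],[0.2,0.05,0,0,0,0,-1],[0.2,0.05,0,0,0,0,-1],[0,0,0,0,0,0,-1]]}}

```text
t: 8.2
tool_pos: [0.5696, -0.1105, 0.0468]
tool_rot: [-3.101, 0.501, 0.001]
contact_force: [-2.8, 2.1, 2.1]
opening: 0.0003
grip_force: 1.5
```

```bash
python3 -c "
from h import *
look()"
```

```text
lever deg 23.44 [ 0.3979  0.9174  0.5965 -0.1013] 19477 [ 0.56958013 -0.11051937  0.04684645] [-2.8402029   2.06759811  2.11461891]
```

Request:
{"op": "jog_arm", "data": {"plan": [[0.2,0.03,0,0,0,0,-1],[0.2,0.03,0,0,0,0,-1],[0.2,0.03,0,0,0,0,-1],[0.1,0.02,0,0,0,0,-1],[0,0,0,0,0,0,-1]]}}

```text
t: 8.75
tool_pos: [0.5818, -0.1166, 0.0465]
tool_rot: [-3.1, 0.5, 0.002]
contact_force: [-4.5, 4.6, 2.1]
opening: -0.0006
grip_force: 2.5
```

```bash
python3 -c "
from h import *
look()"
```

```text
lever deg 16.74 [ 0.2881  0.9576  0.6064 -0.1064] 19389 [ 0.58181306 -0.11657574  0.04645262] [-4.48615539  4.64575086  2.13952341]
```

Request:
{"op": "jog_arm", "data": {"plan": [[0.1,0.0,0,0,0,0,-1],[0.1,0.0,0,0,0,0,-1],[0,0,0,0,0,0,-1]]}}

```text
t: 9.1
tool_pos: [0.5853, -0.1179, 0.0464]
tool_rot: [-3.1, 0.5, 0.003]
contact_force: [-3.7, 4.1, 3.2]
opening: -0.0001
grip_force: 2.8
```

Request:
{"op": "jog_arm", "data": {"plan": [[0.08,0.0,0,0,0,0,-1],[0,0,0,0,0,0,-1]]}}

```text
t: 9.3
tool_pos: [0.5867, -0.1183, 0.0464]
tool_rot: [-3.101, 0.5, 0.003]
contact_force: [-4.8, 4.9, 2.9]
opening: 0.0002
grip_force: 2.9
```

```bash
python3 -c "
from h import *
look()"
```

```text
lever deg 13.94 [ 0.2409  0.9705  0.6107 -0.1078] 19394 [ 0.58672379 -0.11832066  0.04641764] [-4.78801784  4.9194149   2.85320691]
```

Request:
{"op": "jog_arm", "data": {"plan": [[0.06,0.0,0,0,0,0,-1],[0,0,0,0,0,0,-1],[0,0,0,0,0,0,-1]]}}

```text
t: 9.65
tool_pos: [0.5869, -0.1183, 0.0464]
tool_rot: [-3.1, 0.5, 0.007]
contact_force: [-7.5, 5.3, 4.1]
opening: -0.0003
grip_force: 4.6
```

```bash
python3 -c "
from h import *
look('pics/g.png')"
```

```text
lever deg 13.83 [ 0.239   0.971   0.6109 -0.1079] 19447 [ 0.58687276 -0.11833797  0.04639176] [-7.47045813  5.31924748  4.08891882]
```

View pics/g.png

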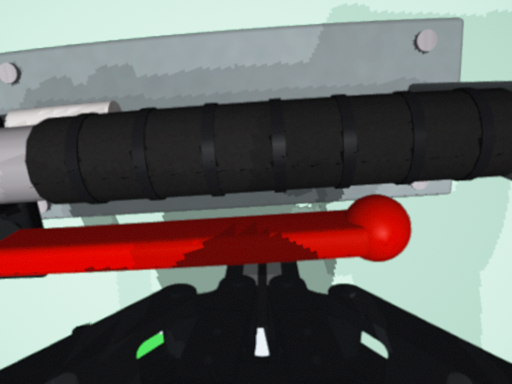

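The lever is parallel to the bar with a clear gap, the fingers at (262,270) outside it; position stopped and force rose: at the stop. Hold, then release.

Request:
{"op": "jog_arm", "data": {"plan": [[0,0,0,0,0,0,-1],[0,0,0,0,0,0,-1],[-0.5,-0.05,0,0,0,0,-1],[-0.5,-0.05,0,0,0,0,-1],[-0.5,-0.1,0,0,0,0,-1],[-0.6,-0.1,0,0,0,0,-1],[0,0,0,0,0,0,-1],[0,0,0,0,0,0,-1]]}}

```text
t: 10.5
tool_pos: [0.551, -0.1005, 0.0473]
tool_rot: [3.101, -0.5, 0.003]
contact_force: [0.3, 0.3, 0.4]
opening: -0.0003
grip_force: 0.0
```

```bash
python3 -c "
from h import *
look()"
```

```text
lever deg 29.03 [ 0.4853  0.8744  0.5878 -0.0964] 19314 [ 0.55099072 -0.10054459  0.04734594] [0.29694393 0.30066154 0.44921694]
```

Lever is fully out (29.03°, as at the start), no contact. Press again.

Request:
{"op": "jog_arm", "data": {"plan": [[0.4,0.1,0,0,0,0,-1],[0.4,0.05,0,0,0,0,-1],[0.4,0.05,0,0,0,0,-1],[0.4,0.05,0,0,0,0,-1],[0.3,0.05,0,0,0,0,-1],[0.12,0,0,0,0,0,-1],[0.1,0,0,0,0,0,-1],[0,0,0,0,0,0,-1]]}}

```text
t: 11.35
tool_pos: [0.587, -0.1183, 0.0466]
tool_rot: [-3.1, 0.5, 0.011]
contact_force: [-11.1, 3.4, 7.9]
opening: -0.0003
grip_force: 6.3
```

Request:
{"op": "jog_arm", "data": {"plan": [[0.03,0,0,0,0,0,-1],[0,0,0,0,0,0,-1],[0,0,0,0,0,0,-1]]}}

```text
t: 11.65
tool_pos: [0.587, -0.1183, 0.0466]
tool_rot: [-3.1, 0.499, 0.012]
contact_force: [-14.1, 5.2, 9.0]
opening: -0.0007
grip_force: 7.1
```

```bash
python3 -c "
from h import *
look()"
```

```text
lever deg 13.69 [ 0.2367  0.9716  0.6112 -0.1079] 19436 [ 0.58702691 -0.11829241  0.04659991] [-14.09054695   5.17273695   8.9799793 ]
```

Held firmly at the stop with about 17 N, stable. Handing in.

```bash
python3 -c "
from h import *
print(ctrl.finish_job())"
```

```text
the job is handed in; nothing more can be done
None
```

I pressed the lever to its stop, let it spring fully back out, and pressed it in again, then handed the job in at about 11.7 s while holding it there with about 17 N; no verdict came back.

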